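# Start two slices in a dual-slot toaster, the frozen one first

### The arm

A 6-joint arm with a two-finger parallel gripper is mounted at the origin on a cart in front of the work surface, level with it; the furniture and walls round the work are solid. World frame = base frame: x ahead of the robot, y to its left, z up, the work surface at z = 0. Lengths are in m, angles in rad, forces in N, time in s.
With the tool pointing down it reaches from about 0.35 to 0.975 m from the base axis. Payload 4.9 kg.
Tool frame: the origin (TCP) lies midway between the tips of the shut fingers; the grasp point (between the pads) lies 19 mm behind it; z points along the fingers, y is the line along which they close (so a half turn about z gives the same grasp; the last joint's range is limited). The gripper opens to 85 mm and grips with 20 to 120 N. Pads are 22 mm wide; open, the fingers measure 114 mm over their backs; the gripper's body (76 mm by 85 mm) begins 54 mm behind the grasp point. The pads swing forward as they close: fully open they stand 13 mm farther back than shut.
Start: joints at [-1.228, 0.053, 1.613, -0, 1.476, -0.119], TCP at [0.278, -0.56, 0.231] pointing down, gripper open.
Joint ranges: [-3.01, 3.01], [-1.01, 2.22], [0.06, 2.58], [-1.02, 4.17], [0.09, 2.62], [-3.14, 3.14]. Speed limits (rad/s): [2.57, 2.57, 3.14, 3.14, 3.14, 3.14].

### API

Orientations are given as a unit quaternion [w, x, y, z].
In Python, from plant import state, grab_frame, job_done, cut_out, place_of gives the robot as it stands.
- The arm moves only by the tool jog_arm, never from a script. Its argument "motion" is text: rows parted by semicolons, each of 7 numbers parted by spaces: the opening in per cent of the stroke, from 0 (shut) to 100 (fully open), then the shift along the tool's x, y, z as a fraction of full scale, then the turn, a rotation vector about the tool's x, y, z as a fraction of full scale. A call has exactly 5 rows; each row is the pose to reach, as a shift and turn from the pose commanded when the call began, along the tool's axes at that moment; what a row does not reach only later rows make up. Full scale, the value 1, is 50 cm for a shift and 1.5 rad for a turn. A row lasts 1/8 s, in which the tool goes at most 62.5 mm and 10.7 degrees, less where a joint would pass 70% of its speed; a pose out of reach is approached as far as the arm can. A call with a number of a shift or a turn outside -1 to 1 is refused whole. A call with a gripper value outside its range is refused whole. The fingers move at their own pace and stop on an object; the grip force is fixed at half the most. Time passes only in rows, so rows that repeat a pose let the fingers close, or fill a call up. It gives the time, the measured TCP pose, the force, the opening and the grip force at its end, in the units of the state.
- state(): the state, without advancing time (a new reading comes with each control period).
- grab_frame(name): name is "scene" or "side" or "wrist"; returns a dict with "color" (384x512x3 uint8, red, green, blue), "range_z" (384x512 float32, m along the optical axis (not along the pixel's ray), 0 where there is no reading), "intrinsics" (3x3 intrinsics, pixels), "k1" (the pictures are not rectified: a ray, as slopes to the right and down, at radius r is drawn at 1 + k1 r^2 times it, then the intrinsics apply), "world_from_camera" (4x4, takes a point from camera to world coordinates). Camera axes: x right, y up, looking along -z (the intrinsics and any distortion apply to the point x, -y, -z); pixel columns grow to the right and rows downward; lengths in m; the calibration is good to about 2 mm. A picture is of the moment at which its call begins.
- job_done(): hands the job in; it is judged then, once.
Trained networks look in the newest picture that a camera, given by its name, has taken for a name from the list of things; names that differ only in an ending like _2 or _b are one class to them, and where a whole thing is asked for, a point or a joint stands for the part that bears it (a point fixed in the world has none). Each returns a list of dicts, best first, with "p" (0 to 1); they miss things now and then, are a little off and sometimes report something else, mostly with a low value. They report only what shows in the picture. A call takes as long as a camera call. They do not tell look-alikes from the thing itself.
- cut_out(camera, thing): "pixels" (384x512 bool, what is visible of it).
- place_of(camera, thing): "at" ([x, y, z] in m, in world coordinates, good to about 4 mm: a listed point, or the origin of a listed thing).
The state is a dict: "time": time; "joint_pos": joint angles; "joint_vel": joint speeds; "joint_efforts": joint torques, N m; "tool_pos": TCP position; "tool_rot": TCP orientation; "contact_force": force on the tool from outside, world axes, zero at the start; "ft_torque": the same for the moment, N m; "gripper_width": opening from 0.0 (shut) to 1.0 (fully open); "grasp_force": force on a finger pad.
Only numpy, scipy, OpenCV 4.12 (cv2) and the standard library are available. Lean on these libraries where they do the work, as an engineer would, in place of code of your own. Each camera call takes 0.05 s, during which the arm holds its last target. There are 200 camera calls.

### The job

Toast these two slices so that they come ready together: the dark one is frozen, so push the paddle of its slot down with a fingertip until it stays down, then tap that slot's blue defrost key (it works only once the paddle is down), and after that push the white slice's paddle down until it stays. Press lightly, do not push the other blue key or the red cancel keys, and neither touch or lift the bread nor disturb the things standing round.

Things in the scene. Friction and masses are not known exactly. Their poses are not given: they have to be found in the camera images.
- toaster: Steel toaster with black ends, fixed: 250 mm deep (x), 252 wide (y), top at 182 mm. Origin under its centre; x points from the control end (paddles, keys; faces the robot) to the back, y to the left as the robot sees it. Two slots run along x at y = +65 (left) and -65 mm (right), 34 mm wide, x = -65 to +95 mm; each has its own paddle and two keys on its side.
- lever_left_top (a point): Press point on the upper face of the left slot's grey paddle (carriage lever): 46 mm wide, 13 thick, sticking 36 to 39 mm out of the control end. The point is at toaster x = -147, y = +65 mm, 22 mm out from the end face, 172 mm high with the paddle up, 138 mm down. Moves with the paddle.
- lever_right_top (a point): The same point on the right slot's paddle (toaster y = -65 mm).
- lever_left (a joint): Downward travel of the left paddle (m): 0 up, 0.034 fully down; it carries the left slot's slice down with it. An over-centre spring resists with up to 4 N and throws it back up if let go early; past about 0.028 it snaps to the bottom and stays by itself. The paddle sits on an overtravel spring (about 4 N per mm, 8 mm) that gives under a harder push.
- lever_right (a joint): The same for the right paddle.
- defrost_left_top (a point): Centre of the upper face of the left slot's defrost key: round, blue with a white snowflake, 23 mm across, on the toaster's top at toaster x = -97, y = +92 mm; face 192 mm high, 10 mm proud of the top. Pressed straight down.
- defrost_right_top (a point): The same key of the right slot, at toaster y = -92 mm.
- defrost_left (a joint): Press of the left defrost key in m: 0 released, 0.009 fully down; a spring takes it from 1.2 N at the start over 4.2 N at 0.0025, where it has switched, to 12 N at the bottom, and brings it back.
- defrost_right (a joint): The same for the right defrost key.
- cancel_left (a joint): Press of the left slot's cancel key (m, 0 released, 0.009 down): round, red with a white cross, 23 mm across, at toaster x = -97 mm, y = +40 mm, 52 mm from the blue key. Not to be pressed.
- cancel_right (a joint): The same for the right slot's cancel key, at toaster y = -40 mm.
- dark_slice: Dark brown bread slice, 100 mm wide, 14 thick, 104 high, standing in one slot (its y in the toaster frame is positive in the left slot, negative in the right). Origin mid lower edge, z up, y through its thickness. Lower edge 110 mm above the worktop with the paddle up (top 32 mm above the toaster), 76 mm with it down.
- white_slice: Slice of white bread, pale with a golden-tan crust (the tan crust is what shows from above), same size and frame, in the other slot.
- pepper_mill: Small clear shaker with grey lid and dark contents, 44 mm across, 90 mm high, beside the toaster on its left. Bystander. Origin under its centre (so for all bystanders).
- butter: Pale yellow block, 74x87x43 mm, beside the toaster on its right. Bystander.
- spread_jar: Glass jar with black lid, 61 mm across, 85 mm high, at the left of the counter. Bystander.
- tomato: Red tomato, 59 mm across, 68 mm high, at the left of the counter. Bystander.
- salt_mill: Clear shaker with grey lid and white contents, 44 mm across, 90 mm high, at the left of the counter. Bystander.
- yoghurt_tub: White and red tub, 72 mm across, 71 mm high, to the right of the toaster. Bystander.
There are look-alikes about, which are no part of the job. What is meant by the dark_slice is not purple, and is the larger of those in its own colour.

How it is judged:
By the outcome, as a careful person would: the job done as asked, in the order asked, and still so for the second after the job is handed in, with the robot touching nothing.
It also fails if it takes over 48 s, if anything falls off the work surface, if the arm or the gripper's body presses on something with over 40 N, if the wrist force passes 120 N, or if a joint passes its speed limit or range.

## Working session

There is one attempt and no reset: what is moved stays moved. The work goes in short steps, Python scripts to look and compute and a tool call to move; the robot and the scene stay as the last step left them, time stands still between calls to the robot, and variables do not carry over. Pictures are saved under pics/ and viewed, at most 10 in all, crops included, and the job is handed in when it is done.

Besides the shell and the picture viewer there is one more tool, called after "Emit:" by a JSON object that holds its "op" and its "data", one argument or row to a line. jog_arm: Moves the arm, as the interface text tells. Shift numbers are shares of 50 cm and turn numbers shares of 1.5 rad, none past 1 either way. Its arguments: {"type":"object","properties":{"motion":{"type":"string"}},"required":["motion"]}

```bash
mkdir -p pics; python3 - <<'E'
from plant import *
import cv2,numpy as np
s=state();print(s['time'],s['tool_pos'],s['tool_rot'],s['gripper_width'])
ims=[]
for c in('scene','side'):
    f=grab_frame(c);ims.append(f['color'])
    for t in('toaster','lever_left_top','lever_right_top','defrost_left_top','defrost_right_top','dark_slice','white_slice'):
        print(c,t,[(np.round(d['at'],3).tolist(),round(d['p'],2)) for d in place_of(c,t)][:4])
im=np.vstack(ims)[:,:,::-1]
cv2.imwrite('pics/a.png',cv2.resize(im,(400*2,600*2))[:1,:1]);cv2.imwrite('pics/scene.png',ims[0][:,:,::-1]);cv2.imwrite('pics/side.png',ims[1][:,:,::-1])
E
```

```text
0.0 [ 0.27823831 -0.55892868  0.23005272] [-1.05292982e-03  9.73463616e-01  2.28839385e-01 -1.20898783e-04] 0.9989687613724303
scene toaster [([0.658, -0.028, 0.0], 0.61)]
scene lever_left_top [([0.504, 0.005, 0.171], 0.51)]
scene lever_right_top [([0.525, -0.12, 0.176], 0.44)]
scene defrost_left_top [([0.68, 0.394, -0.001], 0.7), ([0.544, 0.043, 0.192], 0.43), ([0.58, -0.139, 0.194], 0.37)]
scene defrost_right_top [([0.582, -0.142, 0.195], 0.55)]
scene dark_slice [([0.443, 0.134, -0.002], 0.82), ([0.374, -0.016, -0.005], 0.79)]
scene white_slice [([0.682, -0.088, 0.104], 0.77)]
side toaster [([0.664, -0.025, -0.003], 0.9)]
side lever_left_top []
side lever_right_top []
side defrost_left_top []
side defrost_right_top [([0.581, -0.137, 0.192], 0.5)]
side dark_slice [([0.373, -0.018, 0.002], 0.48)]
side white_slice [([0.687, -0.087, 0.106], 0.63)]
```

View pics/scene.png

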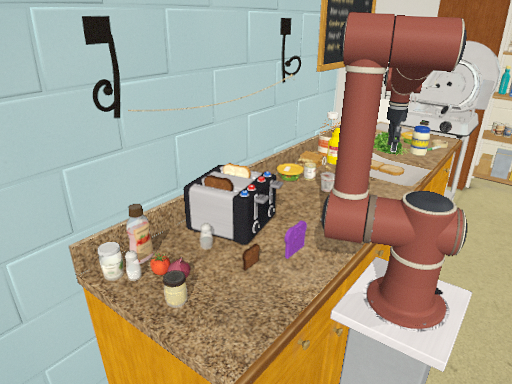

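View pics/side.png

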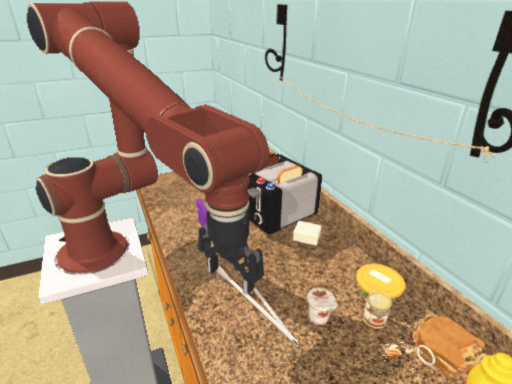

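The dark brown slice in the left slot (218,184) fits. The brown slice at (251,257) is smaller and stands on the counter, and the one at (295,238) is purple, so neither is meant. The white slice is in the right slot (236,171). I'll confirm this in a crop and fit the toaster pose from the keys.

```bash
cat > h.py <<'E'
from plant import *
import cv2,numpy as np
def world(f,uv):
    uv=np.atleast_2d(uv).astype(int)
    n=cv2.undistortPoints(uv[:,None].astype(float),f['intrinsics'],np.array([f['k1'],0,0,0.]))[:,0]
    d=f['range_z'][uv[:,1],uv[:,0]]
    P=np.c_[n[:,0]*d,-n[:,1]*d,-d,np.ones(len(d))]
    return (P@f['world_from_camera'].T)[:,:3]
def keys(f):
    h=cv2.cvtColor(f['color'],cv2.COLOR_RGB2HSV)
    for nm,m in(('blue',(abs(h[...,0].astype(int)-108)<14)&(h[...,1]>130)&(h[...,2]>70)),('red',((h[...,0]<6)|(h[...,0]>172))&(h[...,1]>130)&(h[...,2]>90))):
        n,l,st,c=cv2.connectedComponentsWithStats(m.astype(np.uint8))
        for i in range(1,n):
            v,u=np.nonzero(l==i); 
            if len(u)<8: continue
            P=world(f,np.c_[u,v]); k=(P[:,2]>.15)&(P[:,2]<.22)&(P[:,0]>.4)&(P[:,0]<.75)&(abs(P[:,1])<.25)
            if k.sum()<6: continue
            print(nm,c[i].round(),k.sum(),P[k].mean(0).round(4),P[k].max(0)[2].round(3))
E
python3 - <<'E'
from h import *
for c in('scene','side'):
    f=grab_frame(c);print(c);keys(f)
    if c=='scene': cv2.imwrite('pics/crop.png',cv2.resize(f['color'][150:280,170:320,::-1],(690,598),interpolation=cv2.INTER_CUBIC))
    # top plane steel edges
    v,u=np.mgrid[0:384,0:512];P=world(f,np.c_[u.ravel(),v.ravel()])
    k=(abs(P[:,2]-.182)<.004)&(P[:,0]>.45)&(P[:,0]<.85)&(abs(P[:,1]+.03)<.2)
    r=cv2.minAreaRect(P[k,:2].astype(np.float32));print(k.sum(),r)
E
```

```text
scene
blue [267. 174.] 13 [ 0.578  -0.1312  0.1919] 0.195
blue [244. 193.] 18 [0.5398 0.0459 0.1915] 0.196
red [261. 178.] 25 [ 0.5699 -0.0867  0.1899] 0.196
red [251. 186.] 24 [ 0.5563 -0.0136  0.1893] 0.195
1358 ((0.678734540939331, -0.032261863350868225), (0.3261684477329254, 0.3960340917110443), 0.6619712114334106)
side
blue [270. 186.] 17 [ 0.5767 -0.1423  0.1895] 0.194
red [260. 179.] 29 [ 0.5658 -0.0893  0.1899] 0.195
1159 ((0.6877328753471375, -0.02999711036682129), (0.39842185378074646, 0.29868921637535095), 89.76264953613281)
```

View pics/crop.png

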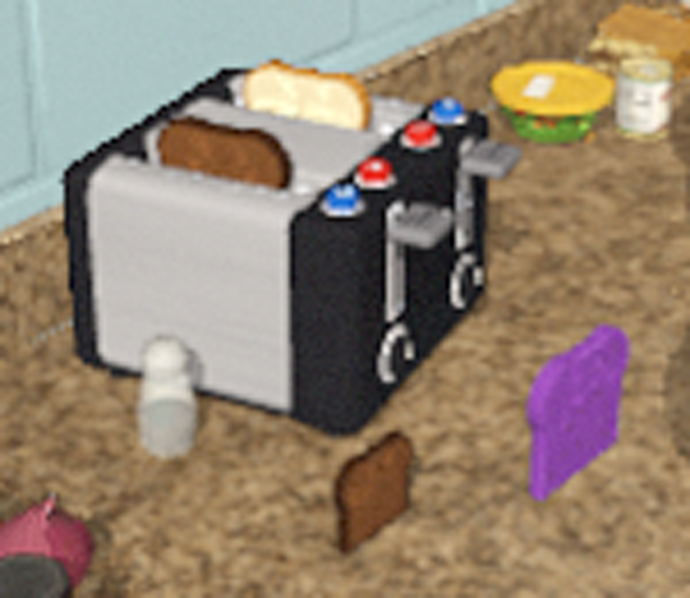

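Confirmed: the large dark brown slice is in the left slot and the white one in the right, so I use left paddle, left blue key, then right paddle. The toaster fits at about (0.656, -0.029), yaw 0.20. I'll shut the fingers and approach to a viewing pose.

Emit:
{"op": "jog_arm", "data": {
  "motion": "0 0.06 -0.06 -0.14 0 0 0.05; 0 0.14 -0.14 -0.14 0 0 0.1; 0 0.22 -0.22 -0.14 0 0 0.175; 0 0.3 -0.3 -0.14 0 0 0.175; 0 0.38 -0.38 -0.14 0 0 0.175"
}}

```text
time: 1.52
tool_pos: [0.3642, -0.303, 0.3016]
tool_rot: [0.0, 0.995, 0.099, 0.0]
contact_force: [1.3, -0.6, 0.6]
gripper_width: 0.003
grasp_force: 0.0
```

Emit:
{"op": "jog_arm", "data": {
  "motion": "0 0.05 -0.1 0 0 0 0; 0 0.1 -0.2 0 0 0 0; 0 0.16 -0.3 0 0 0 0; 0 0.2 -0.4 0 0 0 0; 0 0.24 -0.46 0 0 0 0"
}}

```text
time: 2.15
tool_pos: [0.4361, -0.0534, 0.3017]
tool_rot: [0.0, 0.995, 0.1, 0.001]
contact_force: [1.2, -0.6, -0.1]
gripper_width: 0.002
grasp_force: 0.0
```

```bash
python3 - <<'E'
from h import *
f=grab_frame('wrist');s=state();print(s['tool_pos'],s['tool_rot'],f['world_from_camera'].round(3));keys(f)
for t in('lever_left_top','lever_right_top','defrost_left_top','defrost_right_top','toaster'):
    print(t,[(np.round(d['at'],3).tolist(),round(d['p'],2)) for d in place_of('wrist',t)][:3])
cv2.imwrite('pics/w.png',f['color'][:,:,::-1])
E
```

```text
[ 0.43704562 -0.05079734  0.30162711] [-0.00131521  0.99479997  0.10183382  0.0010774 ] [[ 0.2    0.94   0.278  0.506]
 [-0.98   0.191  0.058 -0.039]
 [ 0.001 -0.284  0.959  0.443]
 [ 0.     0.     0.     1.   ]]
blue [397.  36.] 487 [ 0.5813 -0.136   0.1898] 0.193
blue [167.  37.] 430 [0.5428 0.0432 0.1897] 0.193
red [333.  35.] 526 [ 0.5703 -0.0855  0.1904] 0.194
red [233.  37.] 462 [ 0.553  -0.0082  0.1911] 0.194
lever_left_top [([0.501, 0.006, 0.172], 0.96), ([0.542, 0.043, 0.191], 0.43)]
lever_right_top [([0.526, -0.126, 0.175], 0.77), ([0.5, 0.007, 0.174], 0.49)]
defrost_left_top [([0.546, 0.044, 0.193], 0.96)]
defrost_right_top [([0.584, -0.136, 0.195], 0.97)]
toaster []
```

View pics/w.png

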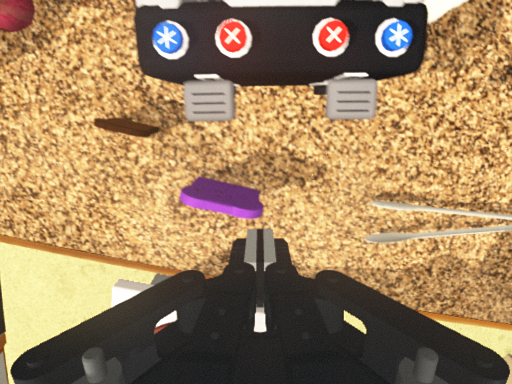

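The wrist view shows the paddles at (210,100) and (352,98), left blue key at (167,37) and right blue key at (397,36). The networks' positions and mine agree. Now above the left paddle.

Emit:
{"op": "jog_arm", "data": {
  "motion": "0 0.08 -0.045 0.03 0 0 0; 0 0.148 -0.086 0.08 0 0 0; 0 0.148 -0.086 0.15 0 0 0; 0 0.148 -0.086 0.2 0 0 0; 0 0.148 -0.086 0.2 0 0 0"
}}

```text
time: 3.08
tool_pos: [0.4984, 0.0003, 0.1987]
tool_rot: [-0.001, 0.995, 0.098, -0.003]
contact_force: [-0.5, 0.4, 0.3]
gripper_width: 0.002
grasp_force: 0.0
```

Emit:
{"op": "jog_arm", "data": {
  "motion": "0 0.005 -0.01 0.03 0 0 0; 0 0.006 -0.01 0.06 0 0 0; 0 0.006 -0.01 0.085 0 0 0; 0 0.006 -0.01 0.105 0 0 0; 0 0.006 -0.01 0.12 0 0 0"
}}

```text
time: 3.7
tool_pos: [0.5014, 0.0068, 0.1401]
tool_rot: [-0.0, 0.995, 0.1, -0.001]
contact_force: [0.2, 0.4, -0.4]
gripper_width: -0.002
grasp_force: 0.0
```

Emit:
{"op": "jog_arm", "data": {
  "motion": "0 0 0 0.004 0 0 0; 0 0 0 0.005 0 0 0; 0 0 0 0.005 0 0 0; 0 0 0 -0.06 0 0 0; 0 0 0 -0.15 0 0 0"
}}

```text
time: 4.32
tool_pos: [0.501, 0.0069, 0.2158]
tool_rot: [-0.0, 0.995, 0.099, -0.002]
contact_force: [0.7, 0.4, -0.7]
gripper_width: 0.001
grasp_force: 0.0
```

```bash
python3 - <<'E'
from h import *
f=grab_frame('wrist');s=state();print(s['time'],s['tool_pos'],s['contact_force']);keys(f)
for t in('lever_left_top','lever_right_top','defrost_left_top'):
    print(t,[(np.round(d['at'],3).tolist(),round(d['p'],2)) for d in place_of('wrist',t)][:3])
g=grab_frame('scene')
cv2.imwrite('pics/d.png',np.hstack([cv2.resize(f['color'],(400,300)),cv2.resize(g['color'][150:280,170:320],(346,300))])[:,:,::-1])
E
```

```text
4.375 [0.5048888  0.00642435 0.22451286] [ 2.19003079 -0.19174839  5.10953898]
blue [214. 147.] 843 [0.5431 0.0417 0.1912] 0.193
blue [507. 146.] 246 [ 0.5786 -0.128   0.1893] 0.193
red [304. 146.] 1028 [ 0.5539 -0.0083  0.1911] 0.193
red [441. 145.] 1245 [ 0.5706 -0.0873  0.1895] 0.193
lever_left_top [([0.501, 0.004, 0.138], 0.74)]
lever_right_top [([0.524, -0.123, 0.176], 0.56)]
defrost_left_top [([0.546, 0.042, 0.192], 0.95)]
```

View pics/d.png

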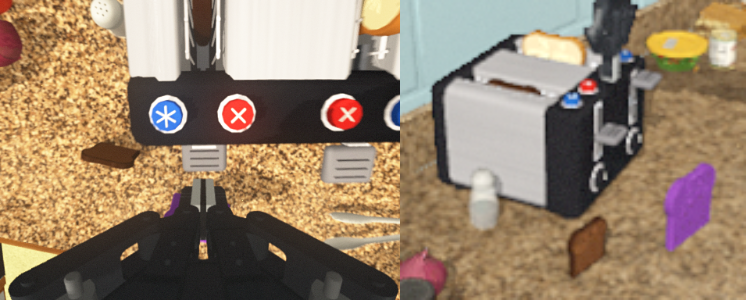

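The left paddle (205,157) stays down at 0.138 and the dark slice has sunk. Next is the left blue key at (167,115).

Emit:
{"op": "jog_arm", "data": {
  "motion": "0 0.03 -0.016 -0.03 0 0 0; 0 0.1 -0.053 -0.03 0 0 0; 0 0.1 -0.053 -0.02 0 0 0; 0 0.1 -0.053 0 0 0 0; 0 0.1 -0.053 0 0 0 0"
}}

```text
time: 5.2
tool_pos: [0.544, 0.0422, 0.2137]
tool_rot: [-0.0, 0.995, 0.099, -0.002]
contact_force: [0.5, -0.1, 0.2]
gripper_width: 0.0
grasp_force: 0.0
```

Emit:
{"op": "jog_arm", "data": {
  "motion": "0 0.002 0 0.02 0 0 0; 0 0.002 0 0.036 0 0 0; 0 0.002 0 0.044 0 0 0; 0 0.002 0 0.05 0 0 0; 0 0.002 0 0.05 0 0 0"
}}

```text
time: 5.82
tool_pos: [0.5466, 0.0427, 0.1916]
tool_rot: [0.0, 0.995, 0.099, -0.0]
contact_force: [-1.3, -0.1, 2.1]
gripper_width: -0.0
grasp_force: 1.1
```

Emit:
{"op": "jog_arm", "data": {
  "motion": "0 0 0 0.004 0 0 0; 0 0 0 0.006 0 0 0; 0 0 0 0.008 0 0 0; 0 0 0 0.008 0 0 0; 0 0 0 0.008 0 0 0"
}}

```text
time: 6.45
tool_pos: [0.547, 0.0428, 0.1884]
tool_rot: [0.0, 0.995, 0.1, 0.0]
contact_force: [-3.2, -0.5, 5.6]
gripper_width: -0.001
grasp_force: 3.0
```

Emit:
{"op": "jog_arm", "data": {
  "motion": "0 0 0 -0.06 0 0 0; 0 -0.02 0.02 -0.12 0 0 0; 0 -0.05 0.12 -0.12 0 0 0; 0 -0.08 0.22 -0.12 0 0 0; 0 -0.105 0.315 -0.12 0 0 0"
}}

```text
time: 7.08
tool_pos: [0.5263, -0.1234, 0.247]
tool_rot: [0.0, 0.995, 0.1, 0.0]
contact_force: [0.6, 0.0, -0.0]
gripper_width: 0.003
grasp_force: 0.0
```

```bash
python3 - <<'E'
from h import *
f=grab_frame('wrist');s=state();print(s['time'],s['tool_pos'],s['contact_force']);keys(f)
for t in('lever_left_top','lever_right_top'):
    print(t,[(np.round(d['at'],3).tolist(),round(d['p'],2)) for d in place_of('wrist',t)][:3])
print(state()['tool_pos'])
cv2.imwrite('pics/e.png',f['color'][:,:,::-1])
E
```

```text
7.125 [ 0.52587866 -0.12851861  0.2468748 ] [-1.16764555 -4.52624908 -0.3675948 ]
blue [297. 135.] 325 [ 0.5822 -0.1377  0.1912] 0.193
blue [ 36. 141.] 653 [0.5434 0.039  0.1895] 0.193
blue [310. 137.] 39 [ 0.5824 -0.1469  0.1906] 0.192
red [223. 137.] 494 [ 0.5711 -0.0895  0.1906] 0.193
red [105. 139.] 784 [ 0.5539 -0.0104  0.1897] 0.194
lever_left_top [([0.5, 0.004, 0.139], 0.79)]
lever_right_top [([0.525, -0.125, 0.173], 0.83)]
[ 0.52627296 -0.12372427  0.2467128 ]
```

View pics/e.png

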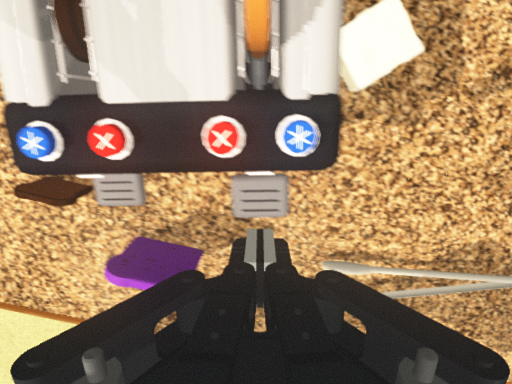

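The left paddle stays down (118,190) and the right paddle (260,196) lies straight ahead of the fingers. Pushing it down.

Emit:
{"op": "jog_arm", "data": {
  "motion": "0 0 0 0.08 0 0 0; 0 0 0 0.14 0 0 0; 0 0 0 0.17 0 0 0; 0 0 0 0.195 0 0 0; 0 0 0 0.213 0 0 0"
}}

```text
time: 7.85
tool_pos: [0.5269, -0.1217, 0.1406]
tool_rot: [0.0, 0.995, 0.1, 0.001]
contact_force: [-0.4, -0.5, -1.1]
gripper_width: 0.004
grasp_force: 0.0
```

Emit:
{"op": "jog_arm", "data": {
  "motion": "0 0 0 0.003 0 0 0; 0 0 0 0.003 0 0 0; 0 0 0 -0.04 0 0 0; 0 0 0 -0.12 0 0 0; 0 0 0 -0.2 0 0 0"
}}

```text
time: 8.48
tool_pos: [0.5265, -0.1221, 0.2424]
tool_rot: [0.0, 0.995, 0.099, 0.0]
contact_force: [0.7, -0.9, -0.5]
gripper_width: 0.001
grasp_force: 0.0
```

```bash
python3 - <<'E'
from h import *
f=grab_frame('wrist');s=state();print(s['time'],s['tool_pos'],s['contact_force'])
for c in('wrist','scene'):
  if c=='scene': g=grab_frame(c)
  for t in('lever_left_top','lever_right_top','dark_slice','white_slice'):
    print(c,t,[(np.round(d['at'],3).tolist(),round(d['p'],2)) for d in place_of(c,t)][:3])
cv2.imwrite('pics/g.png',np.hstack([cv2.resize(f['color'],(400,300)),cv2.resize(g['color'][150:280,170:320],(346,300))])[:,:,::-1])
E
```

```text
8.525 [ 0.52928304 -0.12308785  0.24964529] [ 1.17198136 -0.30088089  3.91120381]
wrist lever_left_top [([0.5, 0.006, 0.139], 0.85)]
wrist lever_right_top [([0.528, -0.125, 0.138], 0.89)]
wrist dark_slice [([0.443, 0.135, -0.0], 0.81), ([0.694, -0.224, -0.001], 0.59)]
wrist white_slice [([0.684, -0.085, 0.076], 0.74)]
scene lever_left_top [([0.658, -0.028, 0.001], 0.69), ([0.501, 0.001, 0.136], 0.58), ([0.526, -0.119, 0.141], 0.29)]
scene lever_right_top [([0.527, -0.119, 0.142], 0.39)]
scene dark_slice [([0.377, -0.015, -0.001], 0.63), ([0.442, 0.132, -0.002], 0.61)]
scene white_slice []
```

View pics/g.png

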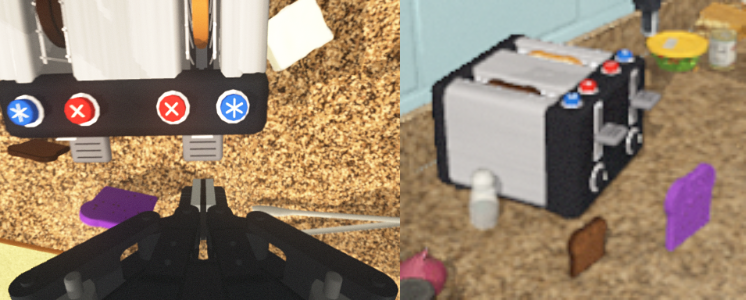

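Both paddles are down at 0.138 (pixels (90,150) and (203,148)), both slices have sunk, and the robot is clear of everything. Handing in.

```bash
python3 -c "
from plant import *
print(job_done())"
```

```text
the job is handed in; nothing more can be done
None
```

I handed the job in at about 8.5 s: the dark slice's left paddle went down and stayed, then its blue defrost key was tapped at about 5.6 N (it switches at 4.2 N), then the white slice's right paddle went down and stayed; the key press is judged from force and depth only, and the hand-in gave no verdict.

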